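# Pack the missing carton into the stock rack

### The job

The dark steel stock rack on the bench holds two tall flat cartons against its end wall. Find the loose carton of the same size on the bench, stand it upright in the rack beside them, faces parallel, between them and the sliding aluminium stop. Then push the stop up until the three cartons stand snugly packed between it and the wall.

Things in the scene. Friction and masses are not known exactly. Their poses are not given: they have to be found in the camera images.
- carton_mid (a point): Centre (half-way up) of the carton to pack: rigid brown cardboard, blank white label, 110 mm long (x), 40 thick (y), 100 tall, 0.2 to 0.4 kg, upright on the bench to the right; either way round is the same. Around it, not touching, in any order: a carton of this outline only 50 mm tall, one 75 mm thick and 85 tall, and a round cardboard core 60 mm across, 75 tall.
- rack: Fixed dark steel rack to the left: tray 156 mm (x) by 300 mm (y). Origin: centre of its underside, on the bench; tray floor 6 mm up. End wall at the +y end: inner face at y = +144 mm, top 116 mm above the bench. Low lips (10 mm above the floor) along both long sides, 150 mm apart. Cartons stand centred on x = 0, thickness along y.
- stop_mid (a point): Centre of the sliding stop's upright aluminium plate: 130 mm wide (rack x), 12 thick (rack y), 90 tall, top 97 mm above the bench; thin foot 30 mm long behind it (-y). Slides along rack y only, to +y to close, drag about 2 N, stays where left; push its -y face with shut fingers. At the start 115 to 155 mm is free between it and the packed cartons. Snug: this point at rack y = +18 mm.
- packed_mid (a point): Centre (half-way up) of the outer of the two loose cartons already in the rack, size and axes as the one to pack (40 mm thick along y). They have a few mm of play between them and the wall. Packed snug, this one is centred at rack y = +84 mm and the new one at +44 mm.

How it is judged:
At the end, for the whole second after the job is handed in: The new carton stands at rest on the tray, upright and square within 10 degrees, within 12 mm of its snug place along the rack and 25 mm of the middle across it; the outer packed carton is upright within 12 mm of its snug place; the stop is within 10 mm of snug (x of carton_mid in the frame of rack between -0.025 and 0.025 m and y of carton_mid in the frame of rack between 0.032 and 0.056 m and z of carton_mid in the frame of rack between 0.046 and 0.066 m and angle between each of carton_mid, packed_mid's own z axis and vertical below 0.17 rad and angle between the y axis of carton_mid and the y axis of rack, either way round below 0.17 rad and y of packed_mid in the frame of rack between 0.072 and 0.096 m and z of packed_mid in the frame of rack between 0.046 and 0.066 m and y of stop_mid in the frame of rack between 0.008 and 0.024 m and linear speed of carton below 0.02 m/s); the robot touches nothing.
It also fails if it takes over 51 s, if anything falls off the work surface, if the arm or the gripper's body presses on something with over 40 N, if the wrist force passes 120 N, or if a joint passes its speed limit or range.

### The arm

A 6-joint arm with a two-finger parallel gripper is mounted at the origin on the work surface. World frame = base frame: x ahead of the robot, y to its left, z up, the work surface at z = 0. Lengths are in m, angles in rad, forces in N, time in s.
With the tool pointing down it reaches from about 0.35 to 0.775 m from the base axis. Payload 5.5 kg.
Tool frame: the origin (TCP) lies midway between the tips of the shut fingers; the grasp point (between the pads) lies 19 mm behind it; z points along the fingers, y is the direction in which the jaws open and shut (so a half turn about z gives the same grasp; the last joint's range is limited). The gripper opens to 85 mm and grips with 20 to 120 N. Pads are 22 mm wide; open, the fingers measure 114 mm over their backs; the gripper's body (76 mm by 85 mm) begins 54 mm behind the grasp point. The pads swing forward as they close: fully open they stand 13 mm farther back than shut.
Start: joints at [-1.472, 0.313, 0.046, 1.304, 0, 1.431], TCP at [0.136, -0.559, 0.231] pointing down, gripper open.
Joint ranges: [-2.76, 2.76], [-0.86, 1.69], [-1.03, 1.26], [-2.2, 2.34], [-1.47, 1.5], [-3.14, 3.14]. Speed limits (rad/s): [2.57, 2.57, 3.14, 3.14, 3.14, 3.14].

### API

Orientations are given as a unit quaternion [w, x, y, z].
In Python, from workcell import env gives the robot as it stands.
- The arm moves only by the shell command python3 -m creep 'ROWS' [OPENING] [FORCE]. ROWS is JSON, a list of rows, each a list of 6 numbers: the shift along the tool's x, y, z in m, then the turn, a rotation vector about the tool's x, y, z in degrees. A call has exactly 8 rows; each row is the pose to reach, as a shift and turn from the pose commanded when the call began, along the tool's axes at that moment; what a row does not reach only later rows make up. A row lasts 1/10 s, in which the tool goes at most 50 mm and 8.59 degrees, less where a joint would pass 70% of its speed; a pose out of reach is approached as far as the arm can. A call with a gripper value outside its range is refused whole. OPENING is the finger opening in m, from 0 to 0.0854, set as the call begins (- or left out, the last holds). The fingers move at their own pace and stop on an object; FORCE is the grip in N (left out, the last holds). Time passes only in rows, so rows that repeat a pose let the fingers close, or fill a call up. It gives the time, the measured TCP pose, the force and the opening at its end, in the units of the state.
- env.get_state(): the state, without advancing time (a new reading comes with each control period).
- env.read_camera(name): name is "scene" or "side" or "wrist"; returns (picture, depth): 384x512x3 uint8, blue, green, red; 384x512 float32, m along the optical axis (not along the pixel's ray), 0 where there is no reading.
- env.camera_params(name): a dict with "fx", "fy", "cx", "cy" (pixels), "position" and "orientation" of the camera in the world. Camera axes: x right, y up, looking along -z (the intrinsics and any distortion apply to the point x, -y, -z); pixel columns grow to the right and rows downward; lengths in m; the calibration is good to about 2 mm. The wrist camera is an equidistant fisheye: a pixel r from the principal point sees the ray r / f radians off the axis. A picture is of the moment at which its call begins: read the wrist's pose just before it. camera_params takes no time and is no camera call; for the wrist camera it gives the pose at the moment of the call.
- env.hand_in(): hands the job in, once; it reports no verdict.
The state is a dict: "clock": time; "joint_pos": joint angles; "qvel": joint speeds; "tau": joint torques, N m; "tcp_pos": TCP position; "orientation": TCP orientation; "wrist_force": force on the tool from outside, world axes, zero at the start; "ft_torque": the same for the moment, N m; "finger_gap": finger opening in m.
Only numpy, scipy, OpenCV 4.12 (cv2) and the standard library are available. Lean on these libraries where they do the work, as an engineer would, in place of code of your own. Each camera call takes 0.05 s, during which the arm holds its last target. There are 200 camera calls.

## Working session

There is one attempt and no reset: what is moved stays moved. The work goes in short steps, Python scripts to look and compute and a shell command to move; the robot and the scene stay as the last step left them, time stands still between calls to the robot, and variables do not carry over. Pictures are saved under pics/ and viewed, about 8 in all and at most 12, crops included, and the job is handed in when it is done.

```bash
ls; mkdir -p pics; cat > h.py <<'E'
import numpy as np,cv2
from scipy.spatial.transform import Rotation as R
from workcell import env
def q(o): return R.from_quat([o[1],o[2],o[3],o[0]])
def snap(n,f):
    p=env.camera_params(n); im,d=env.read_camera(n); cv2.imwrite('pics/'+f+'.png',im); np.savez('pics/'+f+'.npz',im=im,d=d,**{k:np.array(v) for k,v in p.items() if k in('fx','fy','cx','cy','position','orientation')}); return im,d,p
def load(f): z=np.load('pics/'+f+'.npz'); return z['im'],z['d'],z
def cloud(d,p):
    v,u=np.mgrid[:d.shape[0],:d.shape[1]]
    P=np.stack([(u-p['cx'])/p['fx']*d,-(v-p['cy'])/p['fy']*d,-d],-1)
    return q(p['orientation']).apply(P.reshape(-1,3)).reshape(P.shape)+np.array(p['position'])
E
python3 - <<'E'
from h import *
print(env.get_state())
ims=[]
for n in('scene','side'):
    im,d,p=snap(n,n+'0'); print(n,p); ims.append(im)
E
```

```text
pics
{'clock': 0.0, 'joint_pos': array([-1.47159389e+00,  3.13986107e-01,  4.49586975e-02,  1.30358717e+00,
       -5.82730736e-07,  1.43118764e+00]), 'qvel': array([-0.00201315, -0.00063456, -0.0003385 ,  0.00107186,  0.00292969,
       -0.00142798]), 'tau': array([-5.52550282e-04, -4.80629611e+01,  2.98532706e+01,  1.94533705e-02,
       -1.68971487e-04, -2.00076738e-05]), 'tcp_pos': array([ 0.13594898, -0.55816705,  0.2304087 ]), 'orientation': array([-9.08947773e-04,  9.92879211e-01,  1.19121975e-01,  1.80746569e-05]), 'wrist_force': array([ 0.25282536, -0.41724236, -0.46179832]), 'ft_torque': array([-0.00374301,  0.06247508,  0.01600396]), 'finger_gap': 0.08516470561183052}
scene {'fx': 356.72305433909304, 'fy': 356.72305433909304, 'cx': 250.60687007626288, 'cy': 193.6101647139423, 'position': array([1.12044048, 0.07803862, 0.61427212]), 'orientation': array([0.56194282, 0.25803889, 0.31721756, 0.71903353])}
side {'fx': 485.8290017321741, 'fy': 485.8290017321741, 'cx': 250.37197401984338, 'cy': 189.06192671693796, 'position': array([-0.09599281,  0.90476466,  0.73399038]), 'orientation': array([-0.2436718 , -0.14017394,  0.48015607,  0.83091845])}
```

View pics/scene0.png

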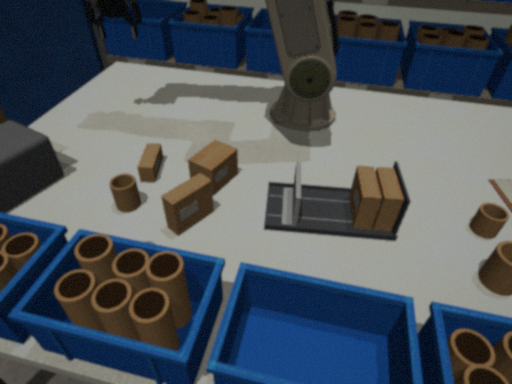

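View pics/side0.png

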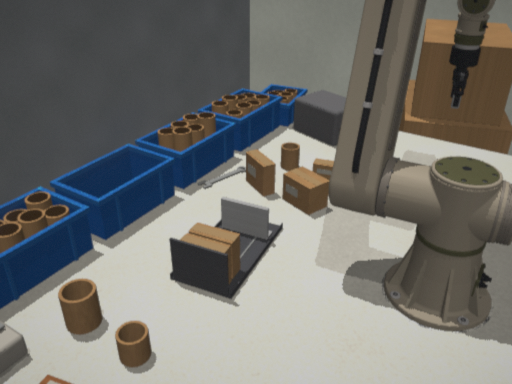

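```bash
python3 - <<'E'
from h import *
for n in('scene0','side0'):
    im,d,p=load(n);P=cloud(d,p);ok=(d>0)
    print(n,ok.mean())
    # horizontal-top clusters at height bands
    for lo,hi in((.045,.056),(.070,.08),(.08,.09),(.095,.1),(.1,.11),(.111,.121)):
        m=(ok&(P[...,2]>lo)&(P[...,2]<hi)).astype(np.uint8)
        k,l,s,c=cv2.connectedComponentsWithStats(m)
        for i in range(1,k):
            if s[i,4]>80:
                q_=P[l==i]; print(lo,s[i].tolist(),q_.mean(0).round(3),q_.min(0).round(3),q_.max(0).round(3),np.array(im[l==i]).mean(0).round())
E
```

```text
scene0 0.9963124593098959
0.045 [183, 7, 24, 10, 120] [-0.892 -0.725  0.049] [-0.976 -0.78   0.045] [-0.821 -0.68   0.055] [19. 28. 37.]
0.045 [0, 11, 87, 6, 198] [-0.607 -1.454  0.05 ] [-0.705 -1.672  0.045] [-0.541 -1.248  0.056] [44. 25. 12.]
0.045 [443, 29, 46, 13, 239] [-0.878  0.697  0.049] [-0.981  0.574  0.045] [-0.817  0.779  0.056] [18. 28. 39.]
0.045 [277, 101, 52, 15, 184] [0.06  0.003 0.051] [ 0.03  -0.085  0.045] [0.088 0.084 0.056] [45. 53. 56.]
0.045 [137, 143, 24, 27, 411] [ 0.425 -0.361  0.051] [ 0.364 -0.394  0.045] [ 0.478 -0.332  0.055] [ 73. 103. 126.]
0.045 [210, 158, 28, 25, 93] [ 0.435 -0.149  0.05 ] [ 0.38  -0.171  0.045] [ 0.483 -0.13   0.056] [41. 52. 59.]
0.045 [0, 160, 59, 40, 269] [ 0.591 -0.6    0.05 ] [ 0.507 -0.625  0.045] [ 0.664 -0.575  0.056] [28. 28. 28.]
0.045 [352, 184, 24, 34, 106] [0.49  0.192 0.05 ] [0.412 0.17  0.045] [0.516 0.223 0.056] [36. 52. 66.]
0.045 [112, 187, 26, 12, 88] [ 0.583 -0.345  0.051] [ 0.55  -0.379  0.045] [ 0.595 -0.328  0.056] [37. 53. 67.]
0.045 [164, 195, 49, 28, 173] [ 0.592 -0.183  0.051] [ 0.536 -0.235  0.045] [ 0.
[... 17830 characters left out ...]
] [0.925 0.373 0.117] [0.918 0.324 0.111] [0.937 0.409 0.121] [95. 62. 37.]
0.111 [0, 194, 90, 69, 636] [0.769 0.387 0.117] [0.748 0.288 0.111] [0.877 0.522 0.121] [105.  64.  27.]
0.111 [22, 200, 47, 33, 415] [0.81  0.355 0.116] [0.782 0.309 0.111] [0.859 0.429 0.121] [45. 65. 83.]
0.111 [0, 206, 32, 19, 207] [0.879 0.406 0.115] [0.851 0.365 0.111] [0.903 0.443 0.121] [51. 70. 90.]
0.111 [0, 234, 24, 13, 99] [0.791 0.468 0.116] [0.782 0.436 0.111] [0.805 0.489 0.121] [46. 64. 81.]
0.111 [170, 238, 58, 20, 231] [0.441 0.268 0.115] [0.374 0.254 0.111] [0.512 0.28  0.12 ] [61. 60. 62.]
0.111 [411, 246, 70, 30, 322] [-0.009  0.053  0.116] [-0.069  0.002  0.111] [0.064 0.071 0.121] [68. 77. 83.]
```

The scene view shows the target carton at about (188,203), with the thick one close behind it at (213,165), the short one at (150,162) and the core at (125,192). In the rack, the stop is at (298,185) and the packed pair at (378,197). Next I'll fit rectangles to the top faces.

```bash
python3 - <<'E'
from h import *
S=env.get_state();print('toolR',q(S['orientation']).as_matrix().round(3).tolist())
def rect(pts,n):
    b=cv2.minAreaRect(pts[:,:2].astype(np.float32)*1000); print(n,np.round(b[0],1),np.round(b[1],1),round(b[2],2))
for n in('scene0','side0'):
    im,d,p=load(n);P=cloud(d,p)
    X,Y,Z=P[...,0],P[...,1],P[...,2]
    b=lambda x0,x1,y0,y1,z0,z1:(X>x0)&(X<x1)&(Y>y0)&(Y<y1)&(Z>z0)&(Z<z1)
    def show(m,nm):
        m=cv2.morphologyEx(m.astype(np.uint8),cv2.MORPH_OPEN,np.ones((2,2)))>0
        rect(P[m],n+' '+nm+f' {m.sum()} z{P[m][:,2].mean():.3f}')
    show(b(.5,.65,-.26,-.13,.097,.108),'carton')
    show(b(.34,.5,-.26,-.11,.081,.092),'thick')
    show(b(.37,.55,0,.1,.092,.102),'stop')
    show(b(.35,.55,.15,.225,.103,.109),'packed')
    show(b(.35,.55,.225,.256,.103,.109),'packed2')
    show(b(.35,.55,.24,.3,.112,.12),'wall')
    m=b(.33,.6,-.06,.3,.003,.02)&(im.max(2)<75)
    show(m,'tray')
E
```

```text
toolR [[0.972, 0.237, -0.0], [0.237, -0.972, 0.002], [0.0, -0.002, -1.0]]
scene0 carton 663 z0.103 [820.5 -94.8] [684.2 106.2] 21.14
scene0 thick 826 z0.086 [712.  -98.5] [881.5 122.4] 15.48
scene0 stop 197 z0.083 [702.7  60.9] [836.   21.2] 3.81
scene0 packed 624 z0.108 [691.9 169. ] [ 66.  873.7] 82.33
scene0 packed2 424 z0.110 [757.8 178.9] [ 47.  751.4] 78.03
scene0 wall 161 z0.096 [367.6 295. ] [ 64.8 298.1] 73.87
scene0 tray 3429 z0.011 [741.3 169.1] [719.7 300.4] 9.15
side0 carton 248 z0.103 [233.7 324.6] [  80.3 1332.2] 33.06
side0 thick 555 z0.091 [145.6 320.9] [ 121.5 1257.8] 27.99
side0 stop 207 z0.093 [497.8  -3.1] [118.  161.4] 28.99
side0 packed 542 z0.106 [446.3 142.7] [168.  112.7] 87.0
side0 packed2 313 z0.112 [169.6 541.5] [ 93.4 895.2] 42.13
side0 wall 204 z0.114 [443.8 256.1] [135.6  37.3] 10.59
side0 tray 918 z0.011 [264.5 491.4] [ 246.5 1068.9] 28.1
```

```bash
python3 - <<'E'
from h import *
for n in('scene0','side0'):
    im,d,p=load(n);P=cloud(d,p)
    X,Y,Z=P[...,0],P[...,1],P[...,2]
    b=lambda x0,x1,y0,y1,z0,z1:(X>x0)&(X<x1)&(Y>y0)&(Y<y1)&(Z>z0)&(Z<z1)&(d>0)
    def show(m,nm):
        a=P[m]; r=cv2.minAreaRect(a[:,:2].astype(np.float32)*1000); print(n,nm,len(a),a[:,2].mean().round(3),np.round(r[0],1),np.round(r[1],1),round(r[2],2))
    show(b(.5,.65,-.26,-.13,.099,.108),'carton')
    show(b(.34,.5,-.26,-.11,.083,.092),'thick')
    show(b(.37,.55,0,.1,.094,.102),'stop')
    show(b(.35,.55,.15,.225,.104,.109),'packed')
    show(b(.35,.55,.225,.256,.104,.109),'packed2')
    show(b(.35,.55,.24,.3,.113,.12),'wall')
    show(b(.33,.6,-.06,.3,.004,.02)&(im.max(2)<75),'tray')
    # vertical wall faces line fit
    for nm,m in(('stopface',b(.38,.56,.0,.09,.03,.085)&(im.min(2)>75)),('wallout',b(.35,.55,.24,.3,.03,.1)&(im.max(2)<70))):
        if m.sum()>50:
            a=P[m][:,:2]; l=cv2.fitLine(a.astype(np.float32),cv2.DIST_HUBER,0,.001,.001).ravel(); print(n,nm,m.sum(),l.round(3),np.degrees(np.arctan(l[1]/l[0])).round(2))
E
```

```text
scene0 carton 623 0.101 [ 575.3 -190.3] [ 42.4 111.5] 60.54
scene0 thick 792 0.086 [ 418.6 -182.8] [ 77.4 113.7] 70.51
scene0 stop 186 0.098 [478.2  41.3] [130.   10.8] 7.8
scene0 packed 620 0.107 [456.2 201.4] [113.9  54.2] 4.38
scene0 packed2 431 0.107 [444.2 240.4] [ 30.7 127.9] 89.98
scene0 wall 148 0.116 [447.9 266.3] [138.5   6.9] 7.67
scene0 tray 3431 0.009 [467.1 121.3] [159.1 295. ] 7.63
scene0 wallout 167 [0.965 0.263 0.508 0.272] 15.24
side0 carton 218 0.101 [ 571.  -189.9] [ 42.3 117. ] 60.91
side0 thick 529 0.086 [ 415.9 -181.6] [ 79.3 116.1] 68.11
side0 stop 174 0.097 [472.9  44. ] [130.   17.8] 8.57
side0 packed 550 0.107 [452.5 199.4] [115.7  52.5] 1.96
side0 packed2 338 0.107 [447.2 240.2] [111.2  30. ] 3.29
side0 wall 187 0.116 [443.5 267.9] [138.8   9.8] 7.86
side0 tray 938 0.011 [462.3 126.3] [157.2 296.1] 7.44
side0 stopface 857 [0.991 0.137 0.47  0.047] 7.9
side0 wallout 1407 [0.992 0.13  0.431 0.268] 7.48
```

```bash
python3 -m creep '[[0.032,-0.016,0,0,0,-8.5],[0.064,-0.032,0,0,0,-17],[0.096,-0.048,0,0,0,-25.5],[0.128,-0.064,0,0,0,-34],[0.160,-0.080,0,0,0,-42.5],[0.192,-0.096,0,0,0,-51],[0.224,-0.112,0,0,0,-59.5],[0.256,-0.128,0,0,0,-68]]' 0.085 40
cat >> h.py <<'E'
def plan(x,y,z,yaw):
    """remaining tool-axis shift [m] and turn about z [deg] to a tool-down pose"""
    s=env.get_state();r=q(s['orientation'])
    T=R.from_euler('z',yaw,degrees=True)*R.from_euler('x',180,degrees=True)
    f=r.inv().apply(np.array([x,y,z])-s['tcp_pos']); t=np.degrees((r.inv()*T).as_rotvec())
    print('shift',f.round(4),'turn',t.round(1),'tcp',s['tcp_pos'].round(4),'F',s['wrist_force'].round(1),'gap',round(s['finger_gap'],4),'t',s['clock'])
E
python3 -c "
from h import *
plan(.573,-.190,.231,150.7)"
```

```text
clock: 0.9
tcp_pos: [0.3552, -0.3725, 0.2309]
orientation: [-0.0, 0.755, 0.656, 0.0]
wrist_force: [1.0, -1.4, -0.5]
finger_gap: 0.0848
shift [ 2.110e-01  1.903e-01 -1.000e-04] turn [ -0.   -0.  -68.7] tcp [ 0.3552 -0.3725  0.2309] F [ 1.  -1.4 -0.5] gap 0.0848 t 0.9
```

```bash
python3 -m creep '[[0.027,0.024,0,0,0,-8.5],[0.053,0.048,0,0,0,-17],[0.080,0.072,0,0,0,-25.5],[0.106,0.096,0,0,0,-34],[0.132,0.120,0,0,0,-42.5],[0.158,0.143,0,0,0,-51],[0.185,0.167,0,0,0,-60],[0.211,0.190,0,0,0,-68.5]]'
python3 - <<'E'
from h import *
plan(.573,-.190,.231,150.7)
im,d,p=snap('wrist','w1'); print(p)
E
```

```text
clock: 1.7
tcp_pos: [0.5738, -0.1912, 0.2308]
orientation: [-0.0, 0.257, 0.966, 0.0]
wrist_force: [-0.3, -1.2, -0.1]
finger_gap: 0.0848
shift [ 0.0013  0.0007 -0.0002] turn [-0.  -0.  -0.5] tcp [ 0.5738 -0.1912  0.2308] F [-0.3 -1.2 -0.1] gap 0.0848 t 1.7
{'fx': 297.3186396354542, 'fy': 297.3186396354542, 'cx': 259.5665279852039, 'cy': 191.61524847861108, 'position': array([ 0.50404238, -0.15187612,  0.37274797]), 'orientation': array([ 0.85445946, -0.13566538, -0.07909698,  0.49521471])}
```

View pics/w1.png

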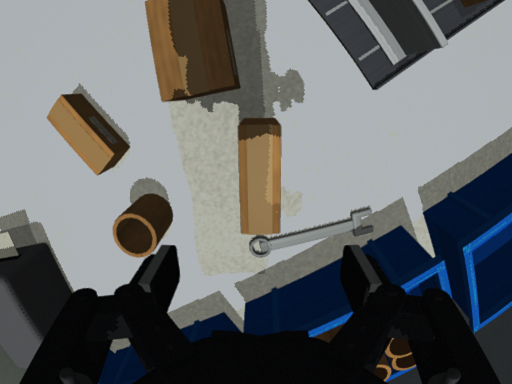

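The wrist view shows the carton at (260,175) with its long side upright in the image, aligned between the jaws. A flat wrench at (310,235) stays below the fingers. I'll refine the top face with the fisheye model.

```bash
cat >> h.py <<'E'
def wcloud(d,p):
    v,u=np.mgrid[:d.shape[0],:d.shape[1]]; a=u-p['cx'];b=v-p['cy'];r=np.hypot(a,b)+1e-9
    k=np.tan(r/p['fx'])/r; P=np.stack([a*k*d,-b*k*d,-d],-1)
    return q(p['orientation']).apply(P.reshape(-1,3)).reshape(P.shape)+np.array(p['position'])
E
python3 - <<'E'
from h import *
im,d,p=load('w1'); P=wcloud(d,p)
m=(d>0)&(abs(P[...,2]-.1)<.004)&(np.hypot(P[...,0]-.573,P[...,1]+.19)<.08)
r=cv2.minAreaRect(P[m][:,:2].astype(np.float32)*1000); print(m.sum(),P[m][:,2].mean(),r)
E
```

```text
4575 0.09947512942568369 ((573.0228271484375, -191.42642211914062), (40.72712707519531, 111.23019409179688), 60.6346435546875)
```

```bash
python3 -m creep '[[0.001,0,0.03,0,0,-0.4],[0.001,0,0.06,0,0,-0.4],[0.001,0,0.09,0,0,-0.4],[0.001,0,0.12,0,0,-0.4],[0.001,0,0.145,0,0,-0.4],[0.001,0,0.165,0,0,-0.4],[0.001,0,0.18,0,0,-0.4],[0.001,0,0.185,0,0,-0.4]]'
python3 -m creep '[[0,0,0,0,0,0],[0,0,0,0,0,0],[0,0,0,0,0,0],[0,0,0,0,0,0],[0,0,0,0,0,0],[0,0,0,0,0,0],[0,0,0,0,0,0],[0,0,0,0,0,0]]' 0.03 40
python3 -m creep '[[0,0,-0.002,0,0,0],[0,0,-0.01,0,0,0],[0,0,-0.025,0,0,0],[0,0,-0.045,0,0,0],[0,0,-0.07,0,0,0],[0,0,-0.10,0,0,0],[0,0,-0.13,0,0,0],[0,0,-0.15,0,0,0]]'
python3 - <<'E'
from h import *
a=np.radians(7.7);rx=np.array([np.cos(a),np.sin(a)]);ry=np.array([-rx[1],rx[0]])
t=np.array([.4652,.122])
print(t)
plan(*t,.196,187.7)
E
```

```text
clock: 2.55
tcp_pos: [0.5703, -0.1914, 0.0439]
orientation: [-0.002, 0.257, 0.966, 0.0]
wrist_force: [-0.1, 0.3, -0.0]
finger_gap: 0.0848
clock: 3.35
tcp_pos: [0.5729, -0.1923, 0.0475]
orientation: [0.001, 0.257, 0.967, -0.0]
wrist_force: [0.4, 1.7, 5.1]
finger_gap: 0.04
clock: 4.15
tcp_pos: [0.5724, -0.1922, 0.1987]
orientation: [0.001, 0.257, 0.967, -0.0]
wrist_force: [1.0, -0.0, -2.2]
finger_gap: 0.0396
[0.4652 0.122 ]
shift [0.2488 0.2197 0.0023] turn [ -0.    0.1 -37.4] tcp [ 0.5724 -0.1922  0.1987] F [ 1.  -0.  -2.2] gap 0.0396 t 4.15
```

```bash
python3 -m creep '[[0.01,0.009,0,0,0,-2],[0.03,0.026,0,0,0,-5],[0.055,0.049,0,0,0,-9],[0.08,0.071,0,0,0,-13],[0.105,0.093,0,0,0,-17],[0.13,0.115,0,0,0,-20],[0.155,0.137,0,0,0,-24],[0.18,0.159,0,0,0,-28]]'
python3 -m creep '[[0.018,-0.003,0,0,0,-3],[0.034,-0.006,0,0,0,-6],[0.05,-0.009,0,0,0,-8],[0.060,-0.010,0,0,0,-9],[0.06,-0.01,0,0,0,-9],[0.06,-0.01,0,0,0,-9],[0.06,-0.01,0,0,0,-9],[0.06,-0.01,0,0,0,-9]]'
python3 - <<'E'
from h import *
plan(.4652,.122,.0535,187.7)
snap('scene','s2');im,d,p=snap('side','d2')
snap('wrist','w2')
cv2.imwrite('pics/both2.png',np.vstack([cv2.imread('pics/s2.png')[80:280,130:450],cv2.imread('pics/d2.png')[100:320,130:450]]))
E
```

```text
clock: 4.95
tcp_pos: [0.4923, 0.0373, 0.1946]
orientation: [-0.002, 0.013, 1.0, 0.0]
wrist_force: [0.9, 0.8, -3.1]
finger_gap: 0.0394
clock: 5.75
tcp_pos: [0.435, 0.0271, 0.1961]
orientation: [0.0, -0.063, 0.998, -0.0]
wrist_force: [0.2, -0.3, -2.0]
finger_gap: 0.0396
shift [-0.0419  0.0903  0.1426] turn [-0.   0.  -0.4] tcp [0.435  0.0271 0.1961] F [ 0.2 -0.3 -2. ] gap 0.0396 t 5.75
```

View pics/both2.png

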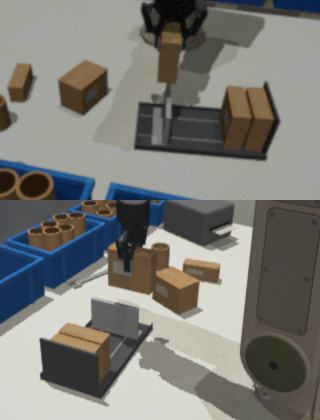

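View pics/w2.png

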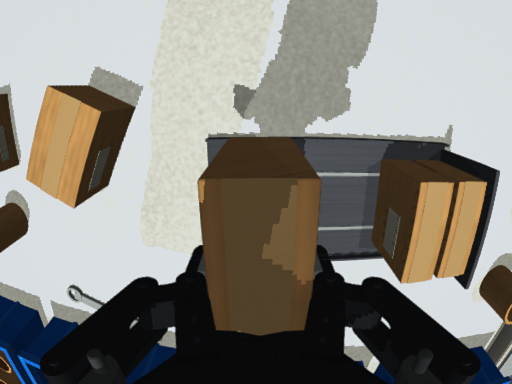

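The crops and the wrist view show the carton held upright and square. It is about 95 mm short of the target, because my second move used the wrong axes. The packed pair is at about (430,218) in the wrist view. I'll refine the rack from this cloud.

```bash
python3 - <<'E'
from h import *
im,d,p=load('w2'); P=wcloud(d,p)
X,Y,Z=P[...,0],P[...,1],P[...,2]
a=np.radians(7.7);c=np.array([.4652,.122]);D=P[...,:2]-c
rx=D@[np.cos(a),np.sin(a)];ry=D@[-np.sin(a),np.cos(a)]
def st(n,m):
    if m.sum()<20: print(n,m.sum());return
    r=cv2.minAreaRect(P[m][:,:2].astype(np.float32)*1000)
    print(n,m.sum(),'z',P[m][:,2].mean().round(4),'rackx',np.percentile(rx[m],[1,99]).round(4),'racky',np.percentile(ry[m],[1,99]).round(4),r)
ok=(d>0)&(abs(rx)<.1)
st('packedtops',ok&(abs(Z-.106)<.004)&(ry>.04)&(ry<.141))
st('walltop',ok&(abs(Z-.116)<.003)&(ry>.13)&(ry<.16))
st('tray',ok&(abs(Z-.008)<.004)&(abs(ry)<.16)&(im.max(2)<100))
k=(d>0)&(np.hypot(X-.435,Y-.027)<.08)&(d<.26)&(Z>.09)
print('held bottom pts',k.sum())
E
```

```text
packedtops 6040 z 0.1056 rackx [-0.0552  0.053 ] racky [0.0554 0.1399] ((451.6063537597656, 218.7933349609375), (112.4866943359375, 86.50089263916016), 7.687306880950928)
walltop 579 z 0.1152 rackx [-0.0697  0.0663] racky [0.1422 0.1494] ((444.2174377441406, 266.2221984863281), (138.87635803222656, 8.378146171569824), 7.503768444061279)
tray 7868 z 0.0057 rackx [-0.0787  0.0744] racky [-0.1451  0.14  ] ((463.477783203125, 121.36690521240234), (155.1826629638672, 299.06024169921875), 7.515542984008789)
held bottom pts 52829
```

```bash
python3 -m creep '[[-0.004,0.01,0,0,0,0],[-0.014,0.03,0,0,0,0],[-0.024,0.052,0,0,0,0],[-0.033,0.072,0,0,0,0],[-0.039,0.085,0,0,0,0],[-0.041,0.090,0,0,0,0],[-0.041,0.090,0,0,0,0],[-0.041,0.090,0,0,0,0]]'
python3 -m creep '[[0,0,0.015,0,0,0],[0,0,0.04,0,0,0],[0,0,0.07,0,0,0],[0,0,0.095,0,0,0],[0,0,0.115,0,0,0],[0,0,0.125,0,0,0],[0,0,0.130,0,0,0],[0,0,0.130,0,0,0]]'
python3 -c "
from h import *
plan(.464,.1215,.0535,187.6)"
```

```text
clock: 6.7
tcp_pos: [0.4634, 0.1213, 0.1961]
orientation: [-0.0, -0.063, 0.998, -0.0]
wrist_force: [-0.1, 0.2, -2.0]
finger_gap: 0.0397
clock: 7.5
tcp_pos: [0.4637, 0.1212, 0.0663]
orientation: [-0.0, -0.063, 0.998, -0.0]
wrist_force: [-0.9, -0.4, -1.7]
finger_gap: 0.0394
shift [-0.0004  0.0002  0.0128] turn [-0.  -0.  -0.4] tcp [0.4637 0.1212 0.0663] F [-0.9 -0.4 -1.7] gap 0.0394 t 7.5
```

```bash
python3 -m creep '[[0,0,0.004,0,0,-0.4],[0,0,0.008,0,0,-0.4],[0,0,0.010,0,0,-0.4],[0,0,0.011,0,0,-0.4],[0,0,0.012,0,0,-0.4],[0,0,0.0125,0,0,-0.4],[0,0,0.0125,0,0,-0.4],[0,0,0.0125,0,0,-0.4]]'
```

```text
clock: 8.3
tcp_pos: [0.4637, 0.1216, 0.0538]
orientation: [0.0, -0.067, 0.998, -0.0]
wrist_force: [0.1, -0.5, -2.0]
finger_gap: 0.0395
```

```bash
python3 -m creep '[[0,0,0.0005,0,0,0],[0,0,0.001,0,0,0],[0,0,0.001,0,0,0],[0,0,0.0015,0,0,0],[0,0,0.0015,0,0,0],[0,0,0.0015,0,0,0],[0,0,0.0015,0,0,0],[0,0,0.0015,0,0,0]]'
```

```text
clock: 9.1
tcp_pos: [0.4637, 0.1216, 0.0535]
orientation: [0.0, -0.067, 0.998, -0.0]
wrist_force: [-5.4, 0.3, 9.4]
finger_gap: 0.0395
```

```bash
python3 -m creep '[[0,0,0,0,0,0],[0,0,0,0,0,0],[0,0,0,0,0,0],[0,0,0,0,0,0],[0,0,0,0,0,0],[0,0,0,0,0,0],[0,0,0,0,0,0],[0,0,0,0,0,0]]' 0.054
python3 -m creep '[[0,0,-0.005,0,0,0],[0,0,-0.02,0,0,0],[0,0,-0.04,0,0,0],[0,0,-0.065,0,0,0],[0,0,-0.09,0,0,0],[0,0,-0.115,0,0,0],[0,0,-0.135,0,0,0],[0,0,-0.145,0,0,0]]'
python3 - <<'E'
from h import *
a=np.radians(7.6);t=np.array([.4638,.1215])-.130*np.array([-np.sin(a),np.cos(a)]);print(t)
plan(*t,.198,187.6)
snap('wrist','w3')
im,d,p=load('w3'); P=wcloud(d,p);Z=P[...,2]
D=P[...,:2]-np.array([.4638,.1215]);rx=D@[np.cos(a),np.sin(a)];ry=D@[-np.sin(a),np.cos(a)]
for n,m in(('new',(abs(ry)<.04)&(abs(Z-.106)<.004)),('packed',(ry>.045)&(ry<.141)&(abs(Z-.106)<.004)),('stop',(ry<-.05)&(ry>-.12)&(abs(Z-.097)<.004))):
    m&=(d>.05)&(abs(rx)<.09)
    if m.sum()>20: print(n,m.sum(),np.percentile(rx[m],[1,99]).round(4),np.percentile(ry[m],[1,99]).round(4),cv2.minAreaRect(P[m][:,:2].astype(np.float32)*1000))
E
```

```text
clock: 9.9
tcp_pos: [0.4636, 0.1216, 0.0522]
orientation: [-0.0, -0.067, 0.998, -0.0]
wrist_force: [0.6, -0.8, 0.1]
finger_gap: 0.054
clock: 10.7
tcp_pos: [0.4644, 0.1218, 0.1995]
orientation: [0.001, -0.067, 0.998, 0.0]
wrist_force: [0.5, 0.4, 0.6]
finger_gap: 0.0537
[ 0.48099333 -0.00735802]
shift [ 0.0009 -0.1302  0.0015] turn [-0.   0.2  0.1] tcp [0.4644 0.1218 0.1995] F [0.5 0.4 0.6] gap 0.0537 t 10.7
new 5897 [-0.0552  0.0527] [-0.0195  0.0198] ((463.2364807128906, 121.5315933227539), (110.94487762451172, 40.35374069213867), 7.963023662567139)
packed 9502 [-0.0534  0.0535] [0.0562 0.14  ] ((451.63995361328125, 219.22303771972656), (110.87452697753906, 86.00822448730469), 8.183616638183594)
stop 1708 [-0.0632  0.061 ] [-0.0856 -0.0738] ((474.4061584472656, 42.399436950683594), (129.08135986328125, 13.038301467895508), 7.571956157684326)
```

View pics/w3.png

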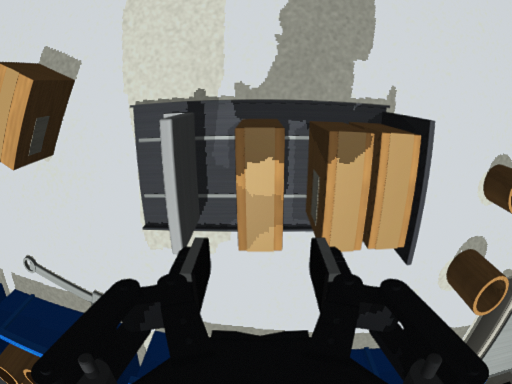

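The wrist view shows the new carton at (260,185), standing square and centred at rack (0, 0). The stop is at (178,180). Next I'll shut the fingers and go behind the stop.

```bash
python3 -m creep '[[0,-0.015,0,0,0,0],[0,-0.04,0,0,0,0],[0,-0.07,0,0,0,0],[0,-0.10,0,0,0,0],[0,-0.12,0,0,0,0],[0.001,-0.13,0,0,0,0],[0.001,-0.130,0,0,0,0],[0.001,-0.130,0,0,0,0]]' 0 40
python3 -m creep '[[0,0,0.015,0,0,0],[0,0,0.04,0,0,0],[0,0,0.07,0,0,0],[0,0,0.1,0,0,0],[0,0,0.12,0,0,0],[0,0,0.135,0,0,0],[0,0,0.138,0,0,0],[0,0,0.138,0,0,0]]'
python3 -m creep '[[0,0.005,0,0,0,0],[0,0.01,0,0,0,0],[0,0.015,0,0,0,0],[0,0.02,0,0,0,0],[0,0.025,0,0,0,0],[0,0.03,0,0,0,0],[0,0.035,0,0,0,0],[0,0.040,0,0,0,0]]'
```

```text
clock: 11.55
tcp_pos: [0.4796, -0.0068, 0.1968]
orientation: [-0.0, -0.067, 0.998, 0.0]
wrist_force: [-1.1, 0.5, -0.2]
finger_gap: 0.0001
clock: 12.35
tcp_pos: [0.4796, -0.0065, 0.059]
orientation: [-0.001, -0.068, 0.998, 0.0]
wrist_force: [0.2, -0.4, 0.3]
finger_gap: -0.0001
clock: 13.15
tcp_pos: [0.4747, 0.0324, 0.0594]
orientation: [0.0, -0.067, 0.998, -0.0]
wrist_force: [-0.5, -1.7, 1.4]
finger_gap: 0.0001
```

```bash
python3 -m creep '[[0,0.006,0,0,0,0],[0,0.014,0,0,0,0],[0,0.022,0,0,0,0],[0,0.03,0,0,0,0],[0,0.038,0,0,0,0],[0,0.046,0,0,0,0],[0,0.053,0,0,0,0],[0,0.06,0,0,0,0]]'
cat > look.py <<'E'
from h import *
import sys
a=np.radians(7.6);c=np.array([.4638,.1215])
for n in('scene','side'):
    im,d,p=snap(n,n+sys.argv[1]);P=cloud(d,p);Z=P[...,2];D=P[...,:2]-c
    rx=D@[np.cos(a),np.sin(a)];ry=D@[-np.sin(a),np.cos(a)];ok=(d>0)&(abs(rx)<.066)&(ry>-.1)&(ry<.15)
    for k,m in(('stop',ok&(abs(Z-.097)<.003)&(im.astype(int).max(2)-im.min(2)<20)),('cartons',ok&(abs(Z-.1065)<.003)&(im.astype(int).max(2)-im.min(2)>25))):
        if m.sum()>10:
            v=np.sort(ry[m]);g=np.where(np.diff(v)>.004)[0];print(n,k,m.sum(),'rack y',np.percentile(v,[1,50,99]).round(4),'gaps',[(v[i].round(4),v[i+1].round(4)) for i in g][:5],'x',np.percentile(rx[m],[1,99]).round(3))
s=env.get_state();D=s['tcp_pos'][:2]-c;print('tcp ry',D@[-np.sin(a),np.cos(a)],s['wrist_force'].round(1),s['clock'])
E
python3 look.py 4
```

```text
clock: 13.95
tcp_pos: [0.4667, 0.0922, 0.0594]
orientation: [0.0, -0.067, 0.998, -0.0]
wrist_force: [-0.6, -4.0, 3.9]
finger_gap: 0.0001
scene stop 131 rack y [-0.0433 -0.0119  0.0992] gaps [(np.float64(-0.0419), np.float64(-0.0355)), (np.float64(-0.004), np.float64(0.1434))] x [0.001 0.066]
scene cartons 1544 rack y [0.0038 0.0849 0.1431] gaps [(np.float64(0.0427), np.float64(0.0549)), (np.float64(0.0956), np.float64(0.1014))] x [-0.051  0.058]
side stop 116 rack y [-0.0316  0.1484  0.1499] gaps [(np.float64(-0.02), np.float64(-0.0151)), (np.float64(-0.0008), np.float64(0.1224)), (np.float64(0.1224), np.float64(0.1465))] x [-0.065  0.064]
side cartons 1399 rack y [0.0061 0.0768 0.1324] gaps [(np.float64(0.0469), np.float64(0.0538))] x [-0.056  0.053]
tcp ry -0.028591468858096904 [-0.1  0.8  1.3] 14.05
```

```bash
python3 -m creep '[[0,0.003,0,0,0,0],[0,0.006,0,0,0,0],[0,0.009,0,0,0,0],[0,0.011,0,0,0,0],[0,0.013,0,0,0,0],[0,0.014,0,0,0,0],[0,0.015,0,0,0,0],[0,0.016,0,0,0,0]]'
python3 look.py 5
```

```text
clock: 14.85
tcp_pos: [0.4646, 0.1076, 0.0592]
orientation: [0.0, -0.067, 0.998, -0.0]
wrist_force: [1.3, -3.7, 2.1]
finger_gap: -0.0003
scene stop 142 rack y [-0.0275  0.0037  0.1437] gaps [(np.float64(-0.0245), np.float64(-0.0196)), (np.float64(0.0111), np.float64(0.0174)), (np.float64(0.0174), np.float64(0.1432))] x [0.001 0.066]
scene cartons 1500 rack y [0.0191 0.0892 0.1432] gaps [] x [-0.051  0.058]
side stop 110 rack y [-0.0183  0.1485  0.15  ] gaps [(np.float64(-0.0247), np.float64(-0.0185)), (np.float64(-0.0148), np.float64(-0.0077)), (np.float64(0.014), np.float64(0.1467))] x [-0.065  0.062]
side cartons 1353 rack y [0.0206 0.0819 0.132 ] gaps [] x [-0.056  0.054]
tcp ry -0.013709769566274647 [ 0.8 -3.1  0.4] 14.95
```

```bash
python3 -m creep '[[0,0.0005,0,0,0,0],[0,0.001,0,0,0,0],[0,0.0015,0,0,0,0],[0,0.002,0,0,0,0],[0,0.0025,0,0,0,0],[0,0.003,0,0,0,0],[0,0.003,0,0,0,0],[0,0.003,0,0,0,0]]'
```

```text
clock: 15.75
tcp_pos: [0.4641, 0.1106, 0.0593]
orientation: [0.0, -0.067, 0.998, 0.0]
wrist_force: [-0.6, -3.3, 0.7]
finger_gap: -0.0001
```

```bash
python3 -m creep '[[0,0.0005,0,0,0,0],[0,0.001,0,0,0,0],[0,0.001,0,0,0,0],[0,0.0015,0,0,0,0],[0,0.0015,0,0,0,0],[0,0.002,0,0,0,0],[0,0.002,0,0,0,0],[0,0.002,0,0,0,0]]'
```

```text
clock: 16.55
tcp_pos: [0.4639, 0.1123, 0.0593]
orientation: [0.0, -0.067, 0.998, -0.0]
wrist_force: [0.8, -5.6, 1.5]
finger_gap: 0.0001
```

```bash
python3 -m creep '[[0,0.0005,0,0,0,0],[0,0.0005,0,0,0,0],[0,0.001,0,0,0,0],[0,0.001,0,0,0,0],[0,0.001,0,0,0,0],[0,0.001,0,0,0,0],[0,0.001,0,0,0,0],[0,0.001,0,0,0,0]]'
```

```text
clock: 17.35
tcp_pos: [0.4639, 0.1125, 0.0593]
orientation: [0.0, -0.066, 0.998, -0.001]
wrist_force: [0.8, -8.3, 2.6]
finger_gap: 0.0
```

The force is rising and the TCP has stopped advancing, so the pack is snug. I'll back off, lift and check.

```bash
python3 -m creep '[[0,-0.003,0,0,0,0],[0,-0.01,0,0,0,0],[0,-0.02,0,0,0,0],[0,-0.025,-0.02,0,0,0],[0,-0.025,-0.05,0,0,0],[0,-0.025,-0.09,0,0,0],[0,-0.025,-0.12,0,0,0],[0,-0.025,-0.14,0,0,0]]'
python3 -m creep '[[0,-0.02,0,0,0,0],[0,-0.05,0,0,0,0],[0,-0.07,0,0,0,0],[0,-0.08,0,0,0,0],[0,-0.08,0,0,0,0],[0,-0.08,0,0,0,0],[0,-0.08,0,0,0,0],[0,-0.08,0,0,0,0]]'
python3 - <<'E'
from h import *
a=np.radians(7.6);c=np.array([.4638,.1215])
im,d,p=snap('wrist','w6');P=wcloud(d,p);Z=P[...,2];D=P[...,:2]-c
rx=D@[np.cos(a),np.sin(a)];ry=D@[-np.sin(a),np.cos(a)];ok=(d>.05)&(abs(rx)<.09)
col=im.astype(int).max(2)-im.min(2)
for n,m in(('stop',ok&(abs(Z-.097)<.004)&(ry>-.02)&(ry<.05)&(col<20)),('cartons',ok&(abs(Z-.106)<.004)&(ry>0)&(ry<.143)),('new',ok&(abs(Z-.106)<.004)&(ry>0)&(ry<.062)),('walltop',ok&(abs(Z-.116)<.003)&(ry>.13)&(ry<.16))):
    if m.sum()>20: print(n,m.sum(),Z[m].mean().round(4),np.percentile(rx[m],[1,99]).round(4),np.percentile(ry[m],[1,99]).round(4),cv2.minAreaRect(P[m][:,:2].astype(np.float32)*1000))
E
python3 look.py 7
python3 -c "
import cv2,numpy as np
cv2.imwrite('pics/f.png',np.hstack([cv2.imread('pics/w6.png')[:300],cv2.resize(cv2.imread('pics/side7.png')[170:310,140:300],None,fx=1.8,fy=300/140)]))"
```

```text
clock: 18.15
tcp_pos: [0.4678, 0.0885, 0.2016]
orientation: [0.001, -0.067, 0.998, 0.0]
wrist_force: [0.2, -0.2, -0.0]
finger_gap: 0.0001
clock: 18.95
tcp_pos: [0.4776, 0.0102, 0.1992]
orientation: [-0.0, -0.068, 0.998, 0.0]
wrist_force: [0.0, 0.2, -0.7]
finger_gap: -0.0001
stop 1634 0.0961 [-0.0632  0.0626] [0.0041 0.0172] ((462.6175537109375, 132.21957397460938), (129.19088745117188, 13.889546394348145), 7.458395957946777)
cartons 9945 0.1056 [-0.054  0.054] [0.017  0.1407] ((454.1201477050781, 200.39114379882812), (135.36219787597656, 127.03347778320312), 7.599020957946777)
new 4524 0.1055 [-0.0546  0.0532] [0.0167 0.0615] ((458.56719970703125, 160.11929321289062), (111.34285736083984, 46.03700637817383), 7.580522060394287)
walltop 475 0.115 [-0.0535  0.0685] [0.1422 0.1495] ((449.6688537597656, 267.00433349609375), (130.9984893798828, 8.617307662963867), 7.898491382598877)
scene stop 215 rack y [0.004  0.01   0.1429] gaps [(np.float64(0.0168), np.float64(0.1426))] x [-0.059  0.065]
scene cartons 1766 rack y [0.0171 0.0776 0.1429] gaps [] x [-0.052  0.058]
side stop 95 rack y [0.0053 0.1487 0.15  ] gaps [(np.float64(0.0203), np.float64(0.1213)), (np.float64(0.1213), np.float64(0.1469))] x [-0.065  0.062]
side cartons 1423 rack y [0.0191 0.0777 0.1324] gaps [] x [-0.056  0.054]
tcp ry -0.11233423334875933 [-0.9  0.3  0.1] 19.1
```

View pics/f.png

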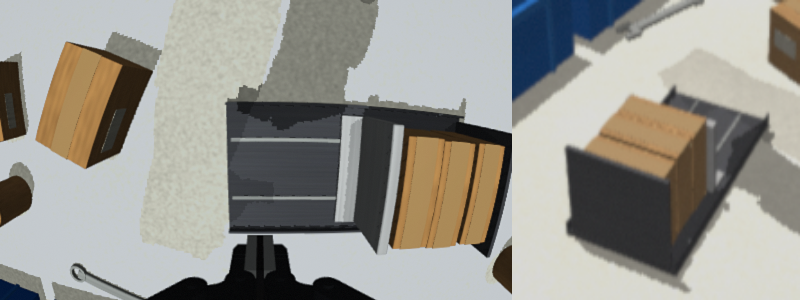

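The pack is upright and parallel, with the stop at about (395,190). However, the stop reads rack y ≈ +11 mm and there are small gaps at about (465,190), so it moved back when released. I'll push it again, measure before releasing, and withdraw gently.

```bash
python3 -m creep '[[0,0.02,0,0,0,0],[0,0.045,0,0,0,0],[0,0.065,0,0,0,0],[0,0.068,0.02,0,0,0],[0,0.068,0.06,0,0,0],[0,0.068,0.1,0,0,0],[0,0.068,0.135,0,0,0],[0,0.068,0.14,0,0,0]]'
python3 -m creep '[[0,0.004,0,0,0,0],[0,0.008,0,0,0,0],[0,0.012,0,0,0,0],[0,0.016,0,0,0,0],[0,0.02,0,0,0,0],[0,0.023,0,0,0,0],[0,0.026,0,0,0,0],[0,0.028,0,0,0,0]]'
python3 look.py 8
python3 -m creep '[[0,0.001,0,0,0,0],[0,0.002,0,0,0,0],[0,0.003,0,0,0,0],[0,0.004,0,0,0,0],[0,0.005,0,0,0,0],[0,0.006,0,0,0,0],[0,0.006,0,0,0,0],[0,0.006,0,0,0,0]]'
python3 look.py 9
```

```text
clock: 19.9
tcp_pos: [0.4651, 0.0772, 0.0557]
orientation: [-0.004, -0.067, 0.998, 0.0]
wrist_force: [-0.5, 0.2, -0.4]
finger_gap: -0.0003
clock: 20.7
tcp_pos: [0.4649, 0.1049, 0.0593]
orientation: [-0.0, -0.067, 0.998, -0.0]
wrist_force: [1.4, -0.3, -0.7]
finger_gap: 0.0001
scene stop 146 rack y [-0.0296  0.0089  0.1433] gaps [(np.float64(-0.0078), np.float64(0.0038)), (np.float64(0.017), np.float64(0.1429))] x [-0.004  0.065]
scene cartons 1575 rack y [0.0178 0.0848 0.1431] gaps [(np.float64(0.0967), np.float64(0.1008))] x [-0.051  0.058]
side stop 94 rack y [-0.0251  0.1483  0.1499] gaps [(np.float64(-0.0296), np.float64(-0.0248)), (np.float64(-0.0238), np.float64(-0.0185)), (np.float64(-0.01), np.float64(-0.0043)), (np.float64(-0.0014), np.float64(0.0032)), (np.float64(0.0184), np.float64(0.1477))] x [-0.065  0.064]
side cartons 1421 rack y [0.0189 0.077  0.1324] gaps [] x [-0.056  0.054]
tcp ry -0.016675139849936117 [0.1 0.2 0.6] 20.8
clock: 21.6
tcp_pos: [0.4647, 0.1103, 0.0598]
orientation: [0.001, -0.067, 0.998, -0.0]
wrist_force: [-0.1, -2.7, 5.4]
finger_gap: -0.0002
scene stop 143 rack y [-0.0228  0.0084  0.1434] gaps [(np.float64(0.0195), np.float64(0.1431))] x [-0.004  0.065]
scene cartons 1539 rack y [0.02   0.0891 0.1429] gaps [] x [-0.051  0.058]
side stop 107 rack y [-0.0141  0.1484  0.1499] gaps [(np.float64(-0.0216), np.float64(-0.0142)), (np.float64(-0.0086), np.float64(-0.004)), (np.float64(-0.0006), np.float64(0.0048)), (np.float64(0.0182), np.float64(0.1457))] x [-0.066  0.064]
side cartons 1400 rack y [0.0214 0.0815 0.1322] gaps [] x [-0.056  0.053]
tcp ry -0.011200179478712923 [-0.6 -2.7  5.2] 21.7
```

```bash
python3 -m creep '[[0,0.001,0,0,0,0],[0,0.002,0,0,0,0],[0,0.003,0,0,0,0],[0,0.004,0,0,0,0],[0,0.004,0,0,0,0],[0,0.004,0,0,0,0],[0,0.004,0,0,0,0],[0,0.004,0,0,0,0]]'
python3 look.py 10
python3 -c "
import cv2,numpy as np
A=cv2.imread('pics/scene10.png')[150:250,255:415];B=cv2.imread('pics/side10.png')[180:300,160:290]
cv2.imwrite('pics/g.png',np.hstack([cv2.resize(A,(480,300),interpolation=3),cv2.resize(B,(320,300),interpolation=3)]))"
```

```text
clock: 22.5
tcp_pos: [0.4647, 0.1128, 0.0601]
orientation: [0.001, -0.066, 0.998, -0.002]
wrist_force: [-0.4, -10.6, 7.0]
finger_gap: 0.0
scene stop 139 rack y [-0.0209  0.009   0.1438] gaps [(np.float64(0.0166), np.float64(0.021)), (np.float64(0.0214), np.float64(0.1427))] x [-0.002  0.065]
scene cartons 1411 rack y [0.0232 0.0949 0.1434] gaps [] x [-0.051  0.058]
side stop 107 rack y [-0.0129  0.1484  0.15  ] gaps [(np.float64(-0.0091), np.float64(-0.0048)), (np.float64(-0.001), np.float64(0.0033)), (np.float64(0.0192), np.float64(0.1468))] x [-0.066  0.064]
side cartons 1294 rack y [0.0245 0.0854 0.1323] gaps [(np.float64(0.0158), np.float64(0.0205))] x [-0.056  0.054]
tcp ry -0.008763863609363598 [-0.2 -9.   7.9] 22.6
```

View pics/g.png

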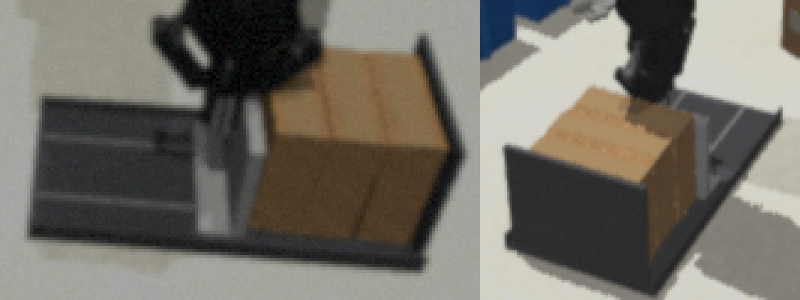

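The crop shows the cartons leaning: their tops are at the wall and their bottoms lag behind. High pushing tips them, and they spring back on release. I'll push low on the plate instead, with the tool tilted 30° so the body clears the plate top.

```bash
python3 -m creep '[[0,-0.006,0,0,0,0],[0,-0.014,0,0,0,0],[0,-0.024,0,-6,0,0],[0,-0.034,0,-14,0,0],[0,-0.036,0,-22,0,0],[0,-0.036,0.01,-30,0,0],[0,-0.036,0.025,-30,0,0],[0,-0.036,0.036,-30,0,0]]'
python3 -m creep '[[0,0,0,0,0,0],[0,0,0,0,0,0],[0,0,0,0,0,0],[0,0.004,0.002,0,0,0],[0,0.008,0.004,0,0,0],[0,0.012,0.007,0,0,0],[0,0.016,0.009,0,0,0],[0,0.016,0.009,0,0,0]]'
python3 look.py 11
```

```text
clock: 23.4
tcp_pos: [0.4682, 0.0777, 0.0217]
orientation: [-0.018, -0.063, 0.964, 0.259]
wrist_force: [-0.3, -1.0, 0.0]
finger_gap: 0.0004
clock: 24.2
tcp_pos: [0.4656, 0.0978, 0.0236]
orientation: [-0.017, -0.065, 0.964, 0.258]
wrist_force: [-0.2, -0.0, -0.3]
finger_gap: -0.0
scene stop 269 rack y [-0.0949  0.0082  0.1433] gaps [(np.float64(-0.0917), np.float64(-0.0875)), (np.float64(-0.0468), np.float64(-0.031)), (np.float64(-0.0199), np.float64(0.0041)), (np.float64(0.017), np.float64(0.1432))] x [-0.058  0.065]
scene cartons 1768 rack y [0.0172 0.078  0.1429] gaps [(np.float64(0.0962), np.float64(0.1009))] x [-0.052  0.058]
side stop 130 rack y [-0.0776  0.1479  0.1499] gaps [(np.float64(-0.0883), np.float64(-0.0779)), (np.float64(-0.0724), np.float64(-0.0665)), (np.float64(-0.0639), np.float64(-0.0578)), (np.float64(-0.044), np.float64(-0.0277)), (np.float64(-0.0267), np.float64(-0.0227))] x [-0.065  0.063]
side cartons 1426 rack y [0.0189 0.0781 0.132 ] gaps [] x [-0.056  0.054]
tcp ry -0.024327228059479518 [-0.8  0.1 -0.7] 24.3
```

```bash
python3 -m creep '[[0,0.0026,0.0015,0,0,0],[0,0.0052,0.003,0,0,0],[0,0.0078,0.0045,0,0,0],[0,0.0095,0.0055,0,0,0],[0,0.011,0.0065,0,0,0],[0,0.013,0.0075,0,0,0],[0,0.0147,0.0085,0,0,0],[0,0.0156,0.009,0,0,0]]'
python3 -m creep '[[0,0.0009,0.0005,0,0,0],[0,0.0017,0.001,0,0,0],[0,0.0026,0.0015,0,0,0],[0,0.0035,0.002,0,0,0],[0,0.0043,0.0025,0,0,0],[0,0.0043,0.0025,0,0,0],[0,0.0043,0.0025,0,0,0],[0,0.0043,0.0025,0,0,0]]'
python3 look.py 12
```

```text
clock: 25.1
tcp_pos: [0.4635, 0.1151, 0.0235]
orientation: [-0.017, -0.065, 0.964, 0.258]
wrist_force: [-0.2, 0.6, 0.5]
finger_gap: 0.0001
clock: 25.9
tcp_pos: [0.4629, 0.1198, 0.0235]
orientation: [-0.017, -0.065, 0.964, 0.258]
wrist_force: [0.3, 0.1, 0.2]
finger_gap: -0.0002
scene stop 208 rack y [-0.0876  0.0075  0.1428] gaps [(np.float64(-0.0692), np.float64(-0.0651)), (np.float64(-0.024), np.float64(-0.0091)), (np.float64(0.0171), np.float64(0.1425))] x [-0.018  0.065]
scene cartons 1766 rack y [0.0169 0.078  0.1432] gaps [(np.float64(0.0962), np.float64(0.1009))] x [-0.052  0.058]
side stop 108 rack y [-0.0621  0.1476  0.15  ] gaps [(np.float64(-0.0461), np.float64(-0.0372)), (np.float64(-0.0372), np.float64(-0.0261)), (np.float64(-0.0222), np.float64(-0.0042)), (np.float64(-0.0038), np.float64(0.0009)), (np.float64(0.0197), np.float64(0.1471))] x [-0.066  0.064]
side cartons 1423 rack y [0.0185 0.0784 0.1323] gaps [] x [-0.056  0.054]
tcp ry -0.0015799514584990339 [0.1 0.  0.5] 26.0
```

```bash
python3 -m creep '[[0,0.0009,0.0005,0,0,0],[0,0.0017,0.001,0,0,0],[0,0.0026,0.0015,0,0,0],[0,0.0035,0.002,0,0,0],[0,0.0043,0.0025,0,0,0],[0,0.0052,0.003,0,0,0],[0,0.0061,0.0035,0,0,0],[0,0.0069,0.004,0,0,0]]'
python3 -m creep '[[0,0.0009,0.0005,0,0,0],[0,0.0017,0.001,0,0,0],[0,0.0026,0.0015,0,0,0],[0,0.003,0.0017,0,0,0],[0,0.0035,0.002,0,0,0],[0,0.0035,0.002,0,0,0],[0,0.0035,0.002,0,0,0],[0,0.0035,0.002,0,0,0]]'
python3 look.py 13
```

```text
clock: 26.8
tcp_pos: [0.4621, 0.1265, 0.0234]
orientation: [-0.017, -0.064, 0.964, 0.257]
wrist_force: [-1.2, -7.3, 3.5]
finger_gap: -0.0001
clock: 27.6
tcp_pos: [0.4621, 0.1269, 0.0234]
orientation: [-0.017, -0.063, 0.965, 0.254]
wrist_force: [-5.9, -27.0, 10.2]
finger_gap: 0.0007
scene stop 197 rack y [-0.0808  0.0141  0.1425] gaps [(np.float64(-0.0622), np.float64(-0.0557)), (np.float64(-0.0172), np.float64(-0.0017)), (np.float64(0.0236), np.float64(0.1425))] x [-0.055  0.066]
scene cartons 1762 rack y [0.0238 0.0839 0.1432] gaps [] x [-0.052  0.058]
side stop 124 rack y [-0.0515  0.1481  0.1499] gaps [(np.float64(-0.0568), np.float64(-0.0518)), (np.float64(-0.0404), np.float64(-0.0357)), (np.float64(-0.0357), np.float64(-0.0278)), (np.float64(-0.0239), np.float64(-0.0199)), (np.float64(-0.0148), np.float64(0.0021))] x [-0.065  0.064]
side cartons 1383 rack y [0.0257 0.0824 0.1323] gaps [] x [-0.056  0.053]
tcp ry 0.0056079879411484665 [ -6.2 -26.9  10.7] 27.7
```

That reaches a hard stop at 27 N, with the carton front face at about +24 mm, which is snug. I'll withdraw.

```bash
python3 -m creep '[[0,-0.003,-0.0017,0,0,0],[0,-0.006,-0.0035,0,0,0],[0,-0.015,-0.009,0,0,0],[0,-0.03,-0.017,0,0,0],[0,-0.043,-0.025,0,0,0],[0,-0.036,-0.037,0,0,0],[0,-0.022,-0.061,0,0,0],[0,0,-0.1,0,0,0]]'
python3 -m creep '[[0,0.005,-0.01,0,0,0],[0,0.015,-0.03,0,0,0],[0,0.02,-0.04,8,0,0],[0,0.02,-0.04,16,0,0],[0,0,-0.05,24,0,0],[0,-0.02,-0.06,30,0,0],[0,-0.03,-0.066,30,0,0],[0,-0.03,-0.066,30,0,0]]'
python3 - <<'E'
from h import *
a=np.radians(7.6);c=np.array([.4638,.1215])
im,d,p=snap('wrist','w14');P=wcloud(d,p);Z=P[...,2];D=P[...,:2]-c
rx=D@[np.cos(a),np.sin(a)];ry=D@[-np.sin(a),np.cos(a)];ok=(d>.05)&(abs(rx)<.09)
col=im.astype(int).max(2)-im.min(2)
for n,m in(('stop',ok&(abs(Z-.097)<.004)&(ry>-.02)&(ry<.05)&(col<20)),('cartons',ok&(abs(Z-.106)<.004)&(ry>0)&(ry<.143)&(col>20)),('new',ok&(abs(Z-.106)<.004)&(ry>0)&(ry<.06)&(col>20))):
    if m.sum()>20: print(n,m.sum(),Z[m].mean().round(4),np.percentile(rx[m],[1,99]).round(4),np.percentile(ry[m],[1,99]).round(4),cv2.minAreaRect(P[m][:,:2].astype(np.float32)*1000))
E
python3 look.py 15
python3 -c "
import cv2,numpy as np
A=cv2.imread('pics/scene15.png')[150:250,255:415];B=cv2.imread('pics/side15.png')[180:300,160:290]
cv2.imwrite('pics/k.png',np.hstack([cv2.resize(A,(480,300),interpolation=3),cv2.resize(B,(320,300),interpolation=3)]))"
```

```text
clock: 28.5
tcp_pos: [0.4663, 0.0823, 0.1091]
orientation: [-0.02, -0.064, 0.964, 0.259]
wrist_force: [0.6, 0.5, 0.2]
finger_gap: -0.0001
clock: 29.3
tcp_pos: [0.4758, 0.0234, 0.1519]
orientation: [-0.0, -0.067, 0.998, 0.001]
wrist_force: [-0.1, -0.9, -0.4]
finger_gap: -0.0004
stop 2157 0.0961 [-0.0631  0.0629] [0.0113 0.024 ] ((462.06927490234375, 139.43746948242188), (129.9198760986328, 14.40548324584961), 7.409750938415527)
cartons 11212 0.1056 [-0.0542  0.0539] [0.0236 0.1374] ((453.3788146972656, 203.4767608642578), (112.4804916381836, 120.66272735595703), 7.550647735595703)
new 4850 0.1055 [-0.0551  0.053 ] [0.0233 0.0596] ((457.7952880859375, 162.21463012695312), (110.40509796142578, 37.67329025268555), 7.594314098358154)
scene stop 222 rack y [0.0109 0.017  0.1434] gaps [(np.float64(0.0238), np.float64(0.1434))] x [-0.061  0.065]
scene cartons 1755 rack y [0.0237 0.0841 0.1431] gaps [] x [-0.052  0.058]
side stop 90 rack y [0.0126 0.1485 0.15  ] gaps [(np.float64(0.0279), np.float64(0.1226)), (np.float64(0.1226), np.float64(0.147))] x [-0.066  0.06 ]
side cartons 1384 rack y [0.0255 0.0818 0.1323] gaps [] x [-0.056  0.054]
tcp ry -0.09891091386474624 [ 0.3 -0.6 -0.2] 29.45
```

View pics/k.png

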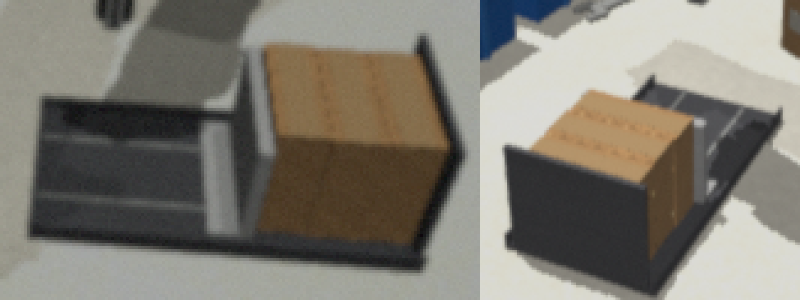

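The three cartons stand upright and tight between the stop and the wall. The stop is at rack y ≈ 17.7 mm and the arm is clear, so I'll hand in.

```bash
python3 -c "
from h import *
print(env.get_state()['qvel'].round(3)); print(env.hand_in())"
```

```text
[ 0.006 -0.002 -0.    -0.001 -0.008  0.002]
the job is handed in; nothing more can be done
None
```

I stood the loose carton in the rack beside the other two and pushed the stop up until the pack was snug, then handed the job in at about 29.5 s. The hand-in gives no verdict.

- **First push failed:** I pushed high on the stop plate, which tipped the carton tops toward the wall. When I let go they sprang back, leaving the stop at about +11 mm with small gaps. A second high push still left them leaning.
- **Fix:** I tilted the tool 30° and pushed low on the plate, which stopped hard at 27 N.
- **Last checks:** With the arm clear, the wrist camera put the stop at about +17.7 mm (snug is +18). The new carton's front face was at +23.5 mm, so its centre is at about +44 mm. It sits within about 1 mm of the middle and square to the rack within 1°, and all three cartons look upright with no gaps. The scene camera agreed, and the side camera read about 2 mm higher. I inferred the outer packed carton's position from the closed pack and did not measure it separately.

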